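Finish the wafer tower and hold the filming mirror on it

ROBOT

A 6-joint arm with a two-finger parallel gripper is mounted at the origin on a cart in front of the work surface, level with it; the furniture and walls round the work are solid. World frame = base frame: x ahead of the robot, y to its left, z up, the work surface at z = 0. Lengths are in mm, angles in rad, forces in N, time in s.
With the tool pointing down it reaches from about 350 to 925 mm from the base axis. Payload 6.4 kg.
Tool frame: the origin (TCP) lies midway between the tips of the shut fingers; the grasp point (between the pads) lies 19 mm behind it; z points along the fingers, y is the line along which they close (so a half turn about z gives the same grasp; the last joint's range is limited). The gripper opens to 94 mm and grips with 3 to 60 N. Pads are 16 mm wide; open, the fingers measure 119 mm over their backs; the gripper's body (75 mm by 177 mm) begins 78 mm behind the grasp point.
Start: joints at [-1.276, 0.245, 1.558, -0, 1.339, -0.174], TCP at [293.687, -579.881, 205.455] pointing down, gripper open.
Joint ranges: [-3.13, 3.13], [-1.02, 2.26], [0.13, 2.54], [-0.95, 4.09], [0.21, 2.88], [-2.74, 2.74]. Speed limits (rad/s): [2.57, 2.57, 3.14, 3.14, 3.14, 3.14].

INTERFACE

Orientations are given as a 3x3 rotation matrix whose columns are the frame's x, y, z axes.
In Python, from cell import robot gives the robot as it stands. The module is installed in compiled form; this text tells all that it offers.
- The arm moves only by the tool play_rows, never from a script. Its argument "steps" is one flat list of numbers, 7 for each row, row after row: the shift along the tool's x, y, z as a fraction of full scale, then the turn, a rotation vector about the tool's x, y, z as a fraction of full scale, then the gripper command: -1 is shut, 1 is fully open, values between are in proportion. A call has 1 to 8 rows; each row is the pose to reach, as a shift and turn from the pose commanded when the call began, along the tool's axes at that moment; what a row does not reach only later rows make up. Full scale, the value 1, is 0.2 m for a shift and 2 rad for a turn. A row lasts 1/8 s, in which the tool goes at most 62.5 mm and 10.7 degrees, less where a joint would pass 70% of its speed; a pose out of reach is approached as far as the arm can. A call with a number of a shift or a turn outside -1 to 1 is refused whole. A call with a gripper value outside its range is refused whole. The fingers move at their own pace and stop on an object; "squeeze" is the grip in N (left out, the last holds). Time passes only in rows, so rows that repeat a pose let the fingers close. It gives the time, the measured TCP pose, the force, the opening and the grip force at its end, in the units of the state.
- robot.state(): the state, without advancing time (a new reading comes with each control period).
- robot.camera(name): name is "side" or "top" or "wrist"; returns a dict with "color" (400x640x3 uint8, red, green, blue), "z_map" (400x640 float32, mm along the optical axis (not along the pixel's ray), 0 where there is no reading), "mtx" (3x3 intrinsics, pixels), "dist" ([k1, k2, p1, p2, k3] as OpenCV has them; the pictures are not rectified), "R" (3x3) and "t" (3): a world point X has camera coordinates R X + t. Camera axes: x right, y down, z forward; pixel columns grow to the right and rows downward; lengths in mm; the calibration is good to about 2 mm. A picture is of the moment at which its call begins.
- robot.sign_off(): hands the job in; it is judged then, once.
Trained networks look in the newest picture that a camera, given by its name, has taken for a name from the list of things; names that differ only in an ending like _2 or _b are one class to them, and where a whole thing is asked for, a point or a joint stands for the part that bears it (a point fixed in the world has none). Each returns a list of dicts, best first, with "score" (0 to 1); they miss things now and then, are a little off and sometimes report something else, mostly with a low value. They report only what shows in the picture. A call takes as long as a camera call.
- robot.look_for(camera, name): "position" ([x, y, z] in mm, in world coordinates, good to about 4 mm: the middle of the surface that is visible of it).
- robot.place_of(camera, name): "position" ([x, y, z] in mm, in world coordinates, good to about 4 mm: a listed point, or the origin of a listed thing).
The state is a dict: "time": time; "joint_pos": joint angles; "dq": joint speeds; "joint_efforts": joint torques, N m; "eef_pos": TCP position; "eef_rot": TCP orientation; "ft_force": force on the tool from outside, world axes, zero at the start; "torque": the same for the moment, N m; "gripper_width": finger opening in mm; "grasp_force": force on a finger pad.
Only numpy, scipy, OpenCV 4.12 (cv2) and the standard library are available. Lean on these libraries where they do the work, as an engineer would, in place of code of your own. Each camera call takes 0.05 s, during which the arm holds its last target. There are 200 camera calls.

TASK

Finish the wafer tower on the plate for the camera: lay the two pale wafers from the bamboo tray on top, lengthwise across the two dark ones, level, centred over the plate and as far apart as the pair below. Then take the slack mirror of the filming stand by its steel tab, tilt it forward until the phone camera sees the top of the tower on the mirror's horizontal middle line, and finish still holding it at that angle, for it swings back when let go. Leave the jam jar, the timer and the dark wafers on the tray where they are.

Things in the scene. Friction and masses are not known exactly. Their poses are not given: they have to be found in the camera images.
- plate: Round white plate, 199 mm across, fixed. Origin: centre of its underside; flat middle (75 mm radius) 8 mm above it, rim 15 mm. Bottom (pale) wafers lie along the plate's x axis at y = -26 and +26 mm, the dark ones on them along plate y at x = -26 and +26 mm; the top layer belongs along x again at y = -26 and +26 mm, its underside 44 mm above the plate's origin.
- pale_1: Pale (golden) wafer bar of the bottom layer, already on the plate. 76 x 20 x 18 mm, 25 g. Origin: centre of its underside; x runs along its length, z up.
- pale_2: The other pale wafer bar of the bottom layer, already on the plate. 76 x 20 x 18 mm, 25 g. Origin: centre of its underside; x runs along its length, z up.
- dark_1: Dark brown cocoa wafer bar of the tower's second layer, already lying across the bottom layer. 76 x 20 x 18 mm, 25 g. Origin: centre of its underside; x runs along its length, z up.
- dark_2: Like dark_1, the other of the second layer. 76 x 20 x 18 mm, 25 g. Origin: centre of its underside; x runs along its length, z up.
- pale_3: Pale (golden) wafer bar, starts on the tray lying across it; for the top layer. 76 x 20 x 18 mm, 25 g. Origin: centre of its underside; x runs along its length, z up.
- pale_4: Like pale_3; for the top layer. 76 x 20 x 18 mm, 25 g. Origin: centre of its underside; x runs along its length, z up.
- dark_3: Dark brown cocoa wafer bar on the tray, to be left there. 76 x 20 x 18 mm, 25 g. Origin: centre of its underside; x runs along its length, z up.
- dark_4: Like dark_3, to be left on the tray. 76 x 20 x 18 mm, 25 g. Origin: centre of its underside; x runs along its length, z up.
- tray: Low bamboo tray, 312 x 106 mm, 15 mm high at its rim, floor 6 mm above the worktop, fixed. Two pale and two dark wafers lie across it in a row about 70 mm apart, in any order. Origin: centre of its underside; y runs along its length.
- tower_top (a point): Point over the plate's centre, 62 mm above the plate's underside: middle of the top of the finished tower.
- stand: Filming stand, fixed: oak base (90 x 240 x 16 mm), two dark steel posts 212 mm apart, the mirror's pivot between them 230 mm above the worktop. Origin: on the worktop under the middle of the pivot; front is -x, the pivot axis runs along y.
- mirror: Oak-framed mirror 186 x 126 mm on a slack hinge; origin: middle of the glass, on the pivot axis. y: the pivot axis; z: up along the glass; the glass faces -x. It hangs upright (0.6 kg, heavy lower rail), and swings back so when let go; about 0.7 N at the tab tilts its top forward, to the stand's -x (turn about the stand's -y, 0 to 0.8 rad), so that the glass looks down.
- tab (a point): Middle of the grip of the steel pull tab on the mirror's top edge, 85 mm above the pivot along the mirror's z, 2 mm behind the glass. The tab is 10 mm thick (mirror x) and 34 mm wide (y); it ends 15 mm above this point; 18 mm below it the 16 mm thick foot of the tab begins.
- lens (a point): Lens of a phone on a mini tripod, fixed, ahead of the mirror on the stand's -y side, right of it as the robot sees it, facing it; 230 mm above the worktop, level with the pivot (phone top 250 mm). It sees a point on the mirror's horizontal middle line (the pivot axis) when, seen along that axis, the glass's normal halves the angle between the directions from pivot to lens and to point.
- jam_jar: Jam jar with a red and white lid, 71 mm across, 89 mm high, loose; a bystander. Origin: centre of its underside.
- kitchen_timer: Red kitchen timer, 66 mm across, 69 mm high, loose; a bystander. Origin: centre of its underside.

How it is judged:
By the outcome, as a careful person would: the job done as asked, in the order asked, and still so for the second after the job is handed in, while the arm keeps its last pose, push and grip.
It also fails if it takes over 64 s, if anything falls off the work surface, if the arm or the gripper's body presses on something with over 40 N, if the wrist force passes 120 N, or if a joint passes its speed limit or range.

## Working session

There is one attempt and no reset: what is moved stays moved. The work goes in short steps, Python scripts to look and compute and a tool call to move; the robot and the scene stay as the last step left them, time stands still between calls to the robot, and variables do not carry over. Pictures are saved under pics/ and viewed, at most 10 in all, crops included, and the job is handed in when it is done.

Besides the shell and the picture viewer there is one more tool, called after ">>>" as name(argument=value, ...) on one line, values as JSON. play_rows: Moves the arm, as the interface text tells. Its arguments: {"type":"object","properties":{"steps":{"type":"array","items":{"type":"number","minimum":-1,"maximum":1}},"squeeze":{"type":"number"}},"required":["steps"]}

```bash
mkdir -p pics
cat > h.py <<'E'
import numpy as np, cv2
from cell import robot
np.set_printoptions(precision=1,suppress=True)
def snap(n,f=None):
    c=robot.camera(n)
    if f: cv2.imwrite('pics/'+f,c['color'][:,:,::-1])
    return c
def cloud(c):
    h,w=c['z_map'].shape
    u,v=np.meshgrid(np.arange(w),np.arange(h))
    p=cv2.undistortPoints(np.stack([u,v],-1).reshape(-1,1,2).astype(float),c['mtx'],c['dist']).reshape(h,w,2)
    z=c['z_map'].astype(float)
    P=np.dstack([p[...,0]*z,p[...,1]*z,z])
    W=(P-c['t'])@c['R']
    W[z==0]=np.nan
    return W
E
python3 - <<'E'
from h import *
a=snap('top','top0.png');b=snap('side','side0.png')
cv2.imwrite('pics/both.png',np.vstack([a['color'],b['color']])[:,:,::-1][:, :])
for n in ['plate','tray','pale_3','dark_3','stand','mirror','tab','lens','jam_jar','kitchen_timer','tower_top']:
  for cam in ['top','side']:
    for d in robot.place_of(cam,n)[:6]: print(n,cam,round(d['score'],2),np.array(d['position']))
s=robot.state();print(s['time'],s['eef_rot'],s['gripper_width'])
for c in(a,b):print(-c['R'].T@c['t'],c['R'][2])
E
```

```text
plate top 0.71 [466.1 162.8  -3. ]
plate top 0.42 [590.6 349.6 311.7]
plate side 0.83 [469.1 169.2   3.7]
tray top 0.72 [ 493.2 -242.8    3.1]
tray side 0.91 [ 492.7 -246.3   -0.4]
pale_3 top 0.67 [ 475.  -345.9   -0.8]
pale_3 top 0.59 [479.5 139.9   9. ]
pale_3 top 0.54 [ 492.4 -210.1   10.4]
pale_3 top 0.51 [ 507.7 -140.2    5. ]
pale_3 top 0.48 [458.1 195.7   6.8]
pale_3 top 0.19 [ 492.2 -244.5    0.6]
pale_3 side 0.77 [ 495.4 -209.2    8.3]
pale_3 side 0.58 [ 477.  -351.1    6.7]
pale_3 side 0.49 [456.8 193.4   7.3]
pale_3 side 0.46 [476.3 144.9   7.8]
dark_3 top 0.68 [441.8 157.1  24.7]
dark_3 top 0.62 [490.3 174.4  24.7]
dark_3 top 0.6 [ 486.6 -278.7    7.8]
dark_3 top 0.44 [ 506.2 -139.8    6.5]
dark_3 side 0.72 [ 504.1 -139.     6.6]
dark_3 side 0.65 [491.2 178.6  26. ]
dark_3 side 0.64 [ 487.7 -281.2   10.5]
dark_3 side 0.5 [446.5 158.3  28. ]
stand top 0.58 [594.9 348.5   0.7]
stand top 0.23 [ 488.3 -277.4    8.6]
stand top 0.2 [442.2 156.4  24.7]
stand side 0.78 [591.3 350.6   0.2]
mirror top 0.74 [592.9 344.4 225.2]
mirror top 0.56 [699.4  51.7 229.4]
tab top 0.9 [591.2 347.  309.8]
tab top 0.68 [ 495.5 -242.6    2.6]
lens top 0.8 [699.9  51.4 231.2]
lens top 0.39 [482.4 141.1   9.9]
lens top 0.18 [399.6 383.4  -2.8]
lens side 0.36 [697.8  53.4 230.9]
jam_jar top 0.63 [ 742.2 -250.4    4.3]
jam_jar top 0.43 [441.8 158.   25.3]
jam_jar side 0.57 [446.7 160.2  28.6]
kitchen_timer top 0.57 [398.9 387.   -0.3]
tower_top side 0.59 [468.2 170.1  63.4]
1.2 [[ 0.9  0.5 -0. ]
 [ 0.5 -0.9  0. ]
 [-0.  -0.  -1. ]] 94.06207268743701
[ 287.3   25.7 1516. ] [ 0.2 -0.  -1. ]
[-286.8 -687.7 1066. ] [ 0.6  0.5 -0.6]
```

View pics/top0.png

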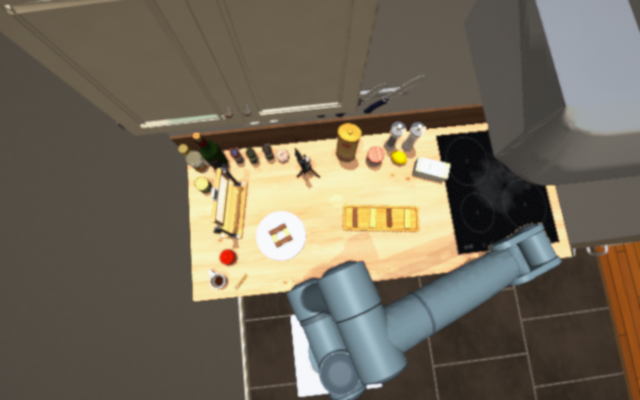

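View pics/side0.png

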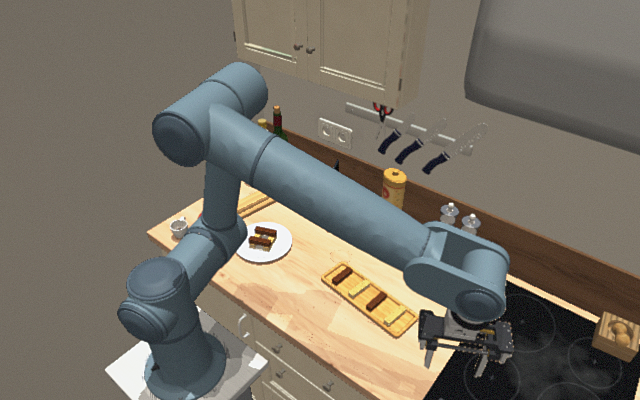

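```bash
cat >> h.py <<'E'
from scipy.spatial.transform import Rotation as Ro
def down(yaw):
    c,s=np.cos(yaw),np.sin(yaw)
    return np.array([[c,s,0],[s,-c,0],[0,0,-1.]])
def go(pos,R,st=None):
    """shift (units 0.2m), turn (2rad) from current to target, and rows needed"""
    s=st or robot.state();R0=np.array(s['eef_rot'])
    d=R0.T@(np.array(pos)-s['eef_pos']);r=Ro.from_matrix(R0.T@R).as_rotvec()
    print('shift',np.round(d/200,4),'turn',np.round(r/2,4),'rows',np.ceil(max(np.linalg.norm(d)/62.5,np.degrees(np.linalg.norm(r))/10.7)))
    return d,r
E
python3 - <<'E'
from h import *
c=snap('top');W=cloud(c);x,y,z=[W[...,i] for i in range(3)]
# stand region
m=(abs(x-592)<170)&(abs(y-349)<120)&(z>120)&(z<420)
P=W[m];print('n',len(P))
k=P[(P[:,2]>285)&(P[:,2]<340)];print('top rail',len(k),k.mean(0),k[:,2].min(),k[:,2].max())
q=k[:,:2]-k[:,:2].mean(0);u,s,v=np.linalg.svd(q,full_matrices=False);print(v[0],s, (q@v[0]).min(),(q@v[0]).max(),(q@v[1]).min(),(q@v[1]).max())
m=(x>350)&(x<1000)&(y>100)&(y<700)&(z>340)&(z<1000);print('above', m.sum(), W[m].min(0) if m.any() else '')
# stuff taller than 120 near
for lo in range(150,1300,100):
    m=(x>400)&(y>0)&(y<600)&(z>lo)&(z<lo+100)
    if m.any(): print(lo,m.sum(),np.nanmin(W[m],0),np.nanmax(W[m],0))
# plate, tower fits
m=(abs(x-467)<60)&(abs(y-166)<60)&(z>38)&(z<60)
k=W[m];print('dark tops',len(k),k.mean(0))
go([484,-280,220],down(np.radians(-8)))
E
```

```text
n 923
top rail 275 [590.7 343.7 298.5] 285.0072745271966 335.0774825592577
[-1.   0.2] [839.6  69.5] -95.57262508583791 90.64550665462107 -9.466146083107803 7.085078343003408
above 54174 [350.  100.  340.1]
150 4086 [400.    0.2 150.1] [874.2 542.1 250. ]
250 1995 [400.   95.8 250.1] [862.9 541.5 350. ]
350 1844 [400.1 533.1 350. ] [815.2 541.9 450. ]
450 3797 [400.2   0.1 450. ] [767.8 542.3 550. ]
550 6643 [400.1   0.1 550. ] [765.  542.2 650. ]
650 8727 [400.    0.1 650. ] [765.6 541.8 750. ]
750 12212 [400.   0. 750.] [765.1 541.5 850. ]
850 17143 [400.   0. 850.] [764.7 542.4 950. ]
950 6831 [646.4   0.1 950. ] [ 764.6  540.3 1044.4]
dark tops 191 [464.6 166.   44.3]
shift [ 1.5 -0.9 -0.1] turn [ 0.  -0.   0.3] rows 6.0
```

```bash
sed -i "s/np.round(d\/200,4)/[round(float(v),4) for v in d\/200]/;s/np.round(r\/2,4)/[round(float(v),4) for v in r\/2]/" h.py
python3 - <<'E'
from h import *
W=cloud(snap('top'));x,y,z=[W[...,i] for i in range(3)]
for lo in range(300,900,50):
    m=(x>300)&(y>0)&(y<520)&(z>lo)&(z<lo+50)
    if m.any(): print(lo,m.sum(),np.nanpercentile(W[m],[1,50,99],axis=0).tolist())
go([484,-280,220],down(np.radians(-8)))
E
```

```text
300 108 [[576.5590050783458, 337.4169022854289, 300.07523913253493], [606.2376389920562, 348.11323642719253, 314.54840070326514], [815.7366943502049, 407.128225598505, 331.70961533985275]]
450 229 [[749.8117385215143, 5.860991678656872, 488.71170025569353], [752.0988106636808, 266.43170259066267, 495.7502709894702], [754.7731577239214, 515.5349043481209, 499.86769251788024]]
500 1432 [[749.8016191888695, 3.9302493346623812, 500.52956638549745], [752.5777910358574, 229.93226440119108, 526.2023041851066], [760.4156127739266, 513.8370097585455, 549.675042265273]]
550 1742 [[748.6456309593709, 5.955118025209374, 550.4179749055115], [759.2893462578976, 298.65563211339907, 572.0472926991727], [762.5684320346293, 514.4193500059521, 599.6180746549209]]
600 1964 [[725.657056815161, 5.432547262307279, 600.3613057272344], [758.9675267971475, 242.51602302130686, 624.4690604150771], [762.2046609976516, 514.5912984468924, 649.4396142005746]]
650 2155 [[750.6676424294235, 5.887490818040487, 650.5129995174373], [758.9441173908502, 255.48045244258228, 676.0540164575073], [762.3795794920662, 514.4734318270398, 699.6706827223849]]
700 2506 [[750.002262951734, 5.112464493682488, 700.690866675762], [759.1261031564823, 258.61859268801754, 726.0141938831459], [762.3043854323362, 514.6788145857283, 749.6453592971314]]
750 2911 [[749.8020102749749, 5.249879456218348, 750.6465848060832], [758.90807442916, 267.5351048356652, 775.948179163395], [762.3326833635554, 515.2997154265561, 799.5580776430537]]
800 3579 [[750.2182333034237, 5.527655154090206, 800.4566314787703], [758.631762832118, 254.57614606847807, 825.9946294393001], [761.6961647441753, 513.9161949046364, 849.5558502915458]]
850 4323 [[750.4242386478301, 4.933227021063124, 850.5393619646534], [758.8708408829489, 256.8558845047649, 876.0794060690711], [761.9382654040621, 514.1646386154918, 899.5731234765736]]
shift [1.5265, -0.9077, -0.0728] turn [-0.0, 0.0, 0.3042] rows 6.0
```

>>> play_rows(steps=[0.95, -0.57, -0.05, 0, 0, 0.2, 0, 0.95, -0.57, -0.05, 0, 0, 0.2, 0, 0.95, -0.57, -0.05, 0, 0, 0.2, 0, 0.95, -0.57, -0.05, 0, 0, 0.2, 0], squeeze=10)

```text
time: 1.8
eef_pos: [412.9, -389.9, 215.8]
eef_rot: [[0.997, 0.071, 0.0], [0.071, -0.997, -0.0], [0.0, 0.0, -1.0]]
ft_force: [-0.2, -0.6, -0.3]
gripper_width: 57.1
grasp_force: 0.0
```

Run:
```python
from h import *
print(robot.state()['eef_pos'],robot.state()['joint_pos'])
go([484,-280,220],down(np.radians(-8)))
```

```text
[ 412.9 -389.9  215.8] [-1.   0.   1.8  0.   1.3  0.5]
shift [0.3933, -0.5232, -0.021] turn [0.0001, -0.0002, 0.1052] rows 3.0
```

>>> play_rows(steps=[0.39, -0.52, -0.02, 0, 0, 0.105, 0, 0.39, -0.52, -0.02, 0, 0, 0.105, 0, 0.39, -0.52, -0.02, 0, 0, 0.105, 0, 0.39, -0.52, -0.02, 0, 0, 0.105, 0])

```text
time: 2.3
eef_pos: [482.4, -283.2, 219.6]
eef_rot: [[0.99, -0.139, -0.0], [-0.139, -0.99, -0.0], [-0.0, 0.0, -1.0]]
ft_force: [0.1, 0.4, -0.0]
gripper_width: 46.6
grasp_force: 0.0
```

Run:
```python
from h import *
c=snap('wrist','w1.png');W=cloud(c)
print(robot.state()['eef_pos'],np.array(robot.state()['joint_pos']), -c['R'].T@c['t'])
hsv=cv2.cvtColor(c['color'],cv2.COLOR_RGB2HSV)
z=W[...,2];m=((z>19)&(z<30)&(abs(W[...,0]-485)<70)&(abs(W[...,1]+245)<165)).astype(np.uint8)
m=cv2.morphologyEx(m,cv2.MORPH_OPEN,np.ones((3,3)))
n,l,s,_=cv2.connectedComponentsWithStats(m)
for i in range(1,n):
    if s[i,4]<200: continue
    k=W[l==i];r=cv2.minAreaRect(k[:,:2].astype(np.float32));print(s[i,4],r,np.median(k[:,2]),hsv[l==i].mean(0))
```

```text
[ 482.1 -283.9  219.5] [-0.7  0.   1.8 -0.   1.3  1. ] [ 559.7 -294.1  398.9]
829 ((505.90350341796875, -140.05868530273438), (21.219730377197266, 76.3776626586914), 84.8222427368164) 24.65550148202737 [ 10.3 145.4  83.3]
787 ((487.974853515625, -278.9886169433594), (19.985206604003906, 76.35002136230469), 83.91860961914062) 24.76467752315318 [ 11.7 151.7  60.9]
807 ((476.6409912109375, -349.5582275390625), (20.23384666442871, 76.2765121459961), 81.12629699707031) 24.722791346113187 [ 19.8 109.7 147.5]
803 ((494.7529602050781, -211.48374938964844), (20.58409881591797, 76.64009094238281), 80.10755920410156) 24.711472457017003 [ 24.3  91.4 156.1]
```

View pics/w1.png

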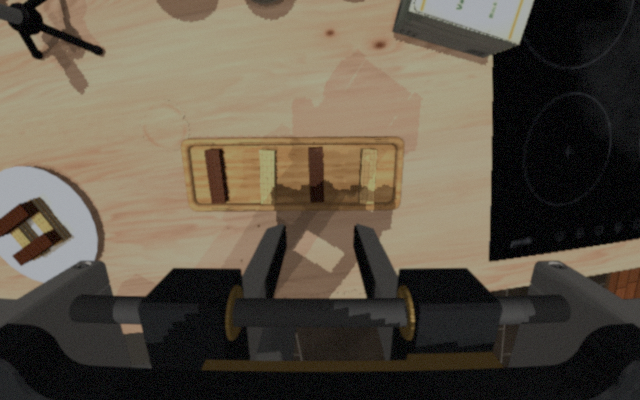

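Run:
```python
from h import *
go([494.7,-211.5,60],down(np.radians(-9.9)))
go([494.7,-211.5,9],down(np.radians(-9.9)))
```

```text
shift [0.0117, -0.3676, 0.7972] turn [0.0002, 0.0001, 0.0157] rows 3.0
shift [0.0118, -0.3677, 1.0522] turn [0.0002, 0.0001, 0.0157] rows 4.0
```

>>> play_rows(steps=[0.0117, -0.3676, 0.5, 0, 0, 0.0157, 0, 0.0117, -0.3676, 0.5, 0, 0, 0.0157, 0, 0.0117, -0.3676, 0.8, 0, 0, 0.0157, 0, 0.0117, -0.3676, 0.8, 0, 0, 0.0157, 0, 0.0117, -0.3676, 0.8, 0, 0, 0.0157, 0])

```text
time: 2.98
eef_pos: [496.0, -212.9, 61.6]
eef_rot: [[0.985, -0.174, 0.002], [-0.174, -0.985, -0.002], [0.003, 0.001, -1.0]]
ft_force: [0.7, -0.7, 1.3]
gripper_width: 47.0
grasp_force: 0.0
```

Run:
```python
from h import *
go([494.7,-211.5,9],down(np.radians(-9.9)))
```

```text
shift [-0.0082, -0.0061, 0.263] turn [0.0007, -0.0014, -0.0009] rows 1.0
```

>>> play_rows(steps=[-0.003, -0.003, 0.13, 0, 0, 0, 0, -0.003, -0.003, 0.258, 0, 0, 0, 0, -0.003, -0.003, 0.258, 0, 0, 0, 0, -0.003, -0.003, 0.258, 0, 0, 0, -1, -0.003, -0.003, 0.258, 0, 0, 0, -1, -0.003, -0.003, 0.258, 0, 0, 0, -1, -0.003, -0.003, 0.258, 0, 0, 0, -1], squeeze=12)

```text
time: 3.85
eef_pos: [495.2, -210.5, 8.9]
eef_rot: [[0.985, -0.172, 0.001], [-0.172, -0.985, -0.001], [0.001, 0.001, -1.0]]
ft_force: [-1.9, -0.2, 6.3]
gripper_width: 19.3
grasp_force: 12.0
```

>>> play_rows(steps=[0, 0, -0.2, 0, 0, 0, -1, 0, 0, -0.5, 0, 0, 0, -1, 0, 0, -0.75, 0, 0, 0, -1, 0, -0.3, -0.9, 0, 0, -0.05, -1, 0, -0.6, -0.9, 0, 0, -0.1, -1, 0, -0.9, -0.9, 0, 0, -0.15, -1])

```text
time: 4.6
eef_pos: [525.7, -31.1, 188.6]
eef_rot: [[0.992, 0.13, 0.002], [0.13, -0.992, -0.0], [0.001, 0.0, -1.0]]
ft_force: [0.7, 0.3, -0.4]
gripper_width: 19.9
grasp_force: 12.0
```

Run:
```python
from h import *
go([450,110,190],down(np.radians(19)))
go([450,110,190],down(np.radians(19)+np.pi))
```

```text
shift [-0.2839, -0.7485, -0.0078] turn [0.0003, -0.0007, -0.1008] rows 3.0
shift [-0.2839, -0.7485, -0.0078] turn [-0.0011, -0.0005, 1.47] rows 16.0
```

>>> play_rows(steps=[-0.28, -0.75, 0, 0, 0, -0.1, -1, -0.28, -0.75, 0, 0, 0, -0.1, -1, -0.28, -0.75, 0, 0, 0, -0.1, -1, -0.28, -0.75, 0, 0, 0, -0.1, -1, -0.28, -0.75, 0, 0, 0, -0.1, -1])

```text
time: 5.22
eef_pos: [451.2, 108.4, 187.9]
eef_rot: [[0.947, 0.321, 0.0], [0.321, -0.947, -0.0], [0.0, 0.0, -1.0]]
ft_force: [-0.8, -0.2, -0.5]
gripper_width: 20.0
grasp_force: 12.0
```

```bash
cat > t.py <<'E'
from h import *
c=snap('wrist','w_%d.png'%(robot.state()['time']*100));W=cloud(c)
s=robot.state();print(s['time'],s['eef_pos'],s['gripper_width'])
z=W[...,2];near=(np.hypot(W[...,0]-467,W[...,1]-167)<75)
# exclude the gripper/held things: keep points by height slabs
for lo,hi in((20,31),(38,50),(55,70)):
    m=(near&(z>lo)&(z<hi)).astype(np.uint8)
    n,l,st,_=cv2.connectedComponentsWithStats(m)
    for i in range(1,n):
        if st[i,4]<150: continue
        k=W[l==i];r=cv2.minAreaRect(k[:,:2].astype(np.float32));print(lo,st[i,4],np.array(r[0]),np.array(r[1]),round(r[2],1),'mean',k.mean(0),np.median(k[:,2]))
m=(np.hypot(W[...,0]-467,W[...,1]-167)<110)&(z>11)&(z<18)
k=W[m][:,:2]
if len(k)>300:
    (x,y),r=cv2.minEnclosingCircle(k.astype(np.float32));print('plate rim',x,y,r,len(k))
E
python3 t.py
python3 - <<'E'
from h import *
for n in('plate','tower_top','dark_1','tab','mirror','stand'):
    for d in robot.place_of('wrist',n)[:3]: print(n,round(d['score'],2),np.array(d['position']))
E
ls pics
```

```text
5.275 [451.4 108.1 187.9] 19.75721623728198
20 428 [473.5 146. ] [31.2 28.6] 23.5 mean [474.5 143.2  26.4] 26.351747579999433
20 439 [457. 187.] [31.4 31.1] 22.3 mean [455.  190.8  26.2] 26.17880692482715
38 1168 [490.1 177.9] [20.2 76.6] 22.0 mean [490.4 177.2  44.2] 44.19411019741898
38 1029 [441.8 158.1] [20.2 76.2] 22.1 mean [442.  159.1  44.2] 44.200113463688446
plate rim 465.90264892578125 167.7463836669922 99.96876525878906 5485
plate 0.96 [471.8 161.7  -6.2]
tower_top 0.89 [465.3 163.9  63.4]
dark_1 0.84 [ 506.5 -141.5    5.4]
dark_1 0.77 [442.2 156.2  30.1]
dark_1 0.6 [ 482.  -276.8    6.1]
tab 0.31 [400.4 385.1   3. ]
mirror 0.66 [ 482.6 -276.1    3.7]
mirror 0.23 [ 504.3 -140.1    9.3]
stand 0.67 [591.5 348.6   4.7]
stand 0.29 [470.7 161.6  -0.3]
both.png
side0.png
top0.png
w1.png
w_522.png
```

Run:
```python
from h import *
R=down(np.radians(22.1))
go([456.2,192.1,75],R)
```

```text
shift [0.1585, -0.3883, 0.5639] turn [-0.0, 0.0001, -0.0297] rows 3.0
```

>>> play_rows(steps=[0.1585, -0.3883, 0.1, 0, 0, -0.03, -1, 0.1585, -0.3883, 0.1, 0, 0, -0.03, -1, 0.1585, -0.3883, 0.35, 0, 0, -0.03, -1, 0.1585, -0.3883, 0.564, 0, 0, -0.03, -1, 0.1585, -0.3883, 0.564, 0, 0, -0.03, -1, 0.1585, -0.3883, 0.564, 0, 0, -0.03, -1, 0.1585, -0.3883, 0.564, 0, 0, -0.03, -1])

```text
time: 6.45
eef_pos: [457.7, 192.8, 77.4]
eef_rot: [[0.926, 0.378, 0.004], [0.378, -0.926, 0.001], [0.004, 0.001, -1.0]]
ft_force: [-0.0, -0.1, -0.5]
gripper_width: 19.9
grasp_force: 12.0
```

Run:
```python
from h import *
go([456.2,192.1,47.5],down(np.radians(22.1)))
print(robot.state()['eef_pos'],robot.state()['ft_force'])
```

```text
shift [-0.009, 0.0004, 0.1493] turn [0.0004, -0.0021, 0.0007] rows 1.0
[457.7 192.8  77.4] [-0.  -0.1 -0.5]
```

>>> play_rows(steps=[-0.008, 0, 0.07, 0, -0.002, 0, -1, -0.008, 0, 0.125, 0, -0.002, 0, -1, -0.008, 0, 0.125, 0, -0.002, 0, -1, -0.008, 0, 0.125, 0, -0.002, 0, -1])

```text
time: 6.95
eef_pos: [454.4, 192.0, 50.0]
eef_rot: [[0.926, 0.378, -0.004], [0.378, -0.926, -0.002], [-0.004, -0.0, -1.0]]
ft_force: [-0.3, -0.2, -0.8]
gripper_width: 19.8
grasp_force: 12.0
```

>>> play_rows(steps=[0.008, 0, 0.005, 0, 0.002, 0, -1, 0.008, 0, 0.012, 0, 0.002, 0, -1, 0.008, 0, 0.012, 0, 0.002, 0, -1, 0.008, 0, 0.012, 0, 0.002, 0, -1])

```text
time: 7.45
eef_pos: [455.9, 192.7, 47.7]
eef_rot: [[0.926, 0.378, 0.0], [0.378, -0.926, -0.0], [0.0, 0.0, -1.0]]
ft_force: [0.3, 0.6, -0.5]
gripper_width: 19.9
grasp_force: 12.0
```

No contact yet; go down a bit more.

>>> play_rows(steps=[0, 0, 0.004, 0, 0, 0, -1, 0, 0, 0.004, 0, 0, 0, -1])

```text
time: 7.7
eef_pos: [455.8, 192.6, 46.8]
eef_rot: [[0.926, 0.378, -0.0], [0.378, -0.926, -0.0], [-0.0, -0.0, -1.0]]
ft_force: [-0.4, 0.3, 0.7]
gripper_width: 19.8
grasp_force: 12.0
```

>>> play_rows(steps=[0, 0, 0.0015, 0, 0, 0, -1, 0, 0, 0.0015, 0, 0, 0, -0.3, 0, 0, 0.0015, 0, 0, 0, -0.3, 0, 0, -0.05, 0, 0, 0, -0.3, 0, 0, -0.3, 0, 0, 0, -0.2, 0, 0, -0.6, 0, 0, 0, 0, 0, 0.2, -0.7, 0, 0, 0, 0, 0, 0.4, -0.7, 0, 0, 0, 0])

```text
time: 8.7
eef_pos: [488.1, 118.0, 190.7]
eef_rot: [[0.925, 0.379, 0.007], [0.379, -0.925, 0.0], [0.006, 0.002, -1.0]]
ft_force: [0.9, 0.4, -0.2]
gripper_width: 46.9
grasp_force: 0.0
```

```bash
python3 t.py;python3 - <<'E'
from h import *
go([477,-349.5,190],down(np.radians(-9)))
E
```

```text
8.75 [488.9 114.4 189.4] 46.99801093964733
20 484 [466.8 159. ] [29.3 58.7] 22.1 mean [468.9 152.   26.5] 26.3652008020509
38 840 [482.8 163.8] [47.6 56.2] 23.4 mean [492.9 169.2  44.4] 44.27026216710795
38 734 [447.2 149. ] [24.6 55.5] 22.3 mean [446.  149.4  44.2] 44.194732529420556
55 1192 [455.7 192.7] [76.5 20.6] 22.1 mean [457.3 192.7  62. ] 62.193322082990015
plate rim 465.9190979003906 167.8035888671875 99.7502212524414 5174
shift [-0.9264, 2.1274, 0.0023] turn [0.0015, -0.0025, 0.2711] rows 8.0
```

>>> play_rows(steps=[-0.4, 0.95, 0, 0, 0, 0.12, 0, -0.4, 0.95, 0, 0, 0, 0.12, 0, -0.4, 0.95, 0, 0, 0, 0.12, 0, -0.4, 0.95, 0, 0, 0, 0.12, 0])

```text
time: 9.25
eef_pos: [483.7, -90.2, 187.6]
eef_rot: [[0.99, 0.143, 0.001], [0.143, -0.99, -0.0], [0.001, 0.001, -1.0]]
ft_force: [-0.4, 1.4, 1.2]
gripper_width: 46.8
grasp_force: 0.0
```

Run:
```python
from h import *
go([477,-349.5,110],down(np.radians(-9)))
```

```text
shift [-0.2186, 1.278, 0.3884] turn [0.0002, -0.0004, 0.1502] rows 5.0
```

>>> play_rows(steps=[-0.16, 0.98, 0, 0, 0, 0.15, 0, -0.16, 0.98, 0, 0, 0, 0.15, 0, -0.16, 0.98, 0, 0, 0, 0.15, 0, -0.16, 0.98, 0, 0, 0, 0.15, 0, -0.16, 0.98, 0, 0, 0, 0.15, 0])

```text
time: 9.88
eef_pos: [481.1, -285.6, 186.8]
eef_rot: [[0.988, -0.152, -0.0], [-0.152, -0.988, 0.001], [-0.0, -0.001, -1.0]]
ft_force: [0.4, 0.5, -0.5]
gripper_width: 47.3
grasp_force: 0.0
```

Run:
```python
from h import *
go([477,-349.7,60],down(np.radians(-8.9)))
```

```text
shift [0.0289, 0.3206, 0.6336] turn [-0.0004, 0.0002, 0.0013] rows 3.0
```

>>> play_rows(steps=[0.027, 0.3206, 0.2, 0, 0, 0.0013, 0, 0.027, 0.3206, 0.4, 0, 0, 0.0013, 0, 0.027, 0.3206, 0.6, 0, 0, 0.0013, 0, 0.027, 0.3206, 0.7, 0, 0, 0.0013, 0, 0.027, 0.3206, 0.7, 0, 0, 0.0013, 0, 0.027, 0.3206, 0.8, 0, 0, 0.0013, 0, 0.027, 0.3206, 0.885, 0, 0, 0.0013, 0, 0.027, 0.3206, 0.885, 0, 0, 0.0013, 0])

```text
time: 10.88
eef_pos: [475.6, -349.3, 8.2]
eef_rot: [[0.988, -0.155, -0.002], [-0.155, -0.988, 0.002], [-0.002, -0.002, -1.0]]
ft_force: [0.6, 0.3, -0.6]
gripper_width: 47.0
grasp_force: 0.0
```

>>> play_rows(steps=[0, 0, -0.002, 0, 0, 0, -1, 0, 0, -0.002, 0, 0, 0, -1, 0, 0, -0.002, 0, 0, 0, -1, 0, 0, -0.002, 0, 0, 0, -1], squeeze=12)

```text
time: 11.38
eef_pos: [476.8, -350.6, 10.8]
eef_rot: [[0.988, -0.155, 0.001], [-0.155, -0.988, -0.001], [0.001, 0.001, -1.0]]
ft_force: [-0.9, -0.7, 2.5]
gripper_width: 20.1
grasp_force: 12.0
```

>>> play_rows(steps=[0, 0, -0.2, 0, 0, 0, -1, 0, 0, -0.5, 0, 0, 0, -1, 0, 0, -0.75, 0, 0, 0, -1, 0.05, -0.3, -0.9, 0, 0, -0.05, -1, 0.08, -0.6, -0.9, 0, 0, -0.1, -1, 0.1, -0.95, -0.9, 0, 0, -0.15, -1, 0.1, -0.95, -0.9, 0, 0, -0.15, -1])

```text
time: 12.25
eef_pos: [525.9, -162.6, 190.3]
eef_rot: [[0.989, 0.149, 0.0], [0.149, -0.989, 0.0], [0.0, -0.0, -1.0]]
ft_force: [0.9, -0.5, 0.3]
gripper_width: 19.5
grasp_force: 12.0
```

Run:
```python
from h import *
go([475.7,143.9,180],down(np.radians(22.1)))
```

```text
shift [-0.0203, -1.5525, 0.0518] turn [-0.0001, -0.0, -0.1182] rows 5.0
```

>>> play_rows(steps=[0, -0.95, 0, 0, 0, -0.1, -1, 0, -0.95, 0, 0, 0, -0.1, -1, 0, -0.95, 0, 0, 0, -0.1, -1, 0, -0.95, 0, 0, 0, -0.1, -1])

```text
time: 12.75
eef_pos: [497.6, 24.6, 190.1]
eef_rot: [[0.94, 0.342, -0.0], [0.342, -0.94, 0.0], [-0.0, -0.0, -1.0]]
ft_force: [0.4, -0.7, -0.6]
gripper_width: 19.8
grasp_force: 12.0
```

Run:
```python
from h import *
go([476,143.7,75],down(np.radians(22.1)))
```

```text
shift [0.1023, -0.5966, 0.5758] turn [-0.0, 0.0001, -0.0185] rows 3.0
```

>>> play_rows(steps=[0.1023, -0.5966, 0.1, 0, 0, -0.0185, -1, 0.1023, -0.5966, 0.1, 0, 0, -0.0185, -1, 0.1023, -0.5966, 0.4, 0, 0, -0.0185, -1, 0.1023, -0.5966, 0.6, 0, 0, -0.0185, -1, 0.1023, -0.5966, 0.65, 0, 0, -0.0185, -1, 0.1023, -0.5966, 0.65, 0, 0, -0.0185, -1, 0.1023, -0.5966, 0.65, 0, 0, -0.0185, -1, 0.1023, -0.5966, 0.65, 0, 0, -0.0185, -1])

```text
time: 13.75
eef_pos: [478.6, 141.4, 61.9]
eef_rot: [[0.928, 0.372, 0.003], [0.372, -0.928, 0.0], [0.003, 0.001, -1.0]]
ft_force: [-0.7, 0.2, 0.9]
gripper_width: 19.7
grasp_force: 12.0
```

Run:
```python
from h import *
snap('top');snap('top')
go([475.7,143.9,48],down(np.radians(22.1)));print(robot.state()['eef_pos'])
```

```text
shift [-0.0061, -0.0153, 0.0666] turn [0.0003, -0.001, -0.002] rows 1.0
[478.  141.5  61.3]
```

>>> play_rows(steps=[-0.004, -0.013, 0.045, 0, 0, -0.002, -1, -0.004, -0.013, 0.045, 0, 0, -0.002, -1, -0.004, -0.013, 0.045, 0, 0, -0.002, -1, -0.004, -0.013, 0.045, 0, 0, -0.002, -1])

```text
time: 14.35
eef_pos: [475.5, 143.7, 51.3]
eef_rot: [[0.926, 0.376, 0.0], [0.376, -0.926, -0.0], [0.0, 0.0, -1.0]]
ft_force: [0.3, 0.4, -0.0]
gripper_width: 20.2
grasp_force: 12.0
```

Run:
```python
from h import *
snap('top');snap('top')
go([475.7,143.9,48],down(np.radians(22.1)));print(robot.state()['eef_pos'])
```

```text
shift [0.001, -0.001, 0.017] turn [0.0, -0.0001, 0.0] rows 1.0
[475.6 143.6  51.4]
```

>>> play_rows(steps=[0, -0.001, 0.006, 0, 0, 0, -1, 0, -0.001, 0.014, 0, 0, 0, -1, 0, -0.001, 0.014, 0, 0, 0, -1])

```text
time: 14.82
eef_pos: [475.3, 143.8, 48.4]
eef_rot: [[0.927, 0.376, -0.0], [0.376, -0.927, -0.0], [-0.0, -0.0, -1.0]]
ft_force: [-0.5, 0.2, -0.6]
gripper_width: 19.7
grasp_force: 12.0
```

>>> play_rows(steps=[0, 0, 0.005, 0, 0, 0, -1, 0, 0, 0.005, 0, 0, 0, -1])

```text
time: 15.08
eef_pos: [475.4, 143.8, 48.2]
eef_rot: [[0.926, 0.376, -0.001], [0.376, -0.926, -0.0], [-0.001, -0.0, -1.0]]
ft_force: [-2.5, -0.4, 6.8]
gripper_width: 20.1
grasp_force: 12.0
```

>>> play_rows(steps=[0, 0, -0.003, 0, 0, 0, -1, 0, 0, -0.003, 0, 0, 0, -0.3, 0, 0, -0.003, 0, 0, 0, -0.3, 0, 0, -0.05, 0, 0, 0, -0.3, 0, 0, -0.3, 0, 0, 0, -0.3, 0, 0, -0.6, 0, 0, 0, -0.3, -0.1, 0.25, -0.8, 0, 0, 0, -0.3, -0.1, 0.25, -0.9, 0, 0, 0, -0.3])

```text
time: 16.08
eef_pos: [476.7, 88.1, 230.8]
eef_rot: [[0.927, 0.374, 0.005], [0.374, -0.927, -0.001], [0.004, 0.002, -1.0]]
ft_force: [-0.1, 0.3, 0.2]
gripper_width: 32.8
grasp_force: 0.0
```

```bash
python3 t.py
python3 - <<'E'
from h import *
W=cloud(snap('top'));x,y,z=[W[...,i] for i in range(3)]
# pivot/frame geometry: top rail & tab & posts from top
m=(abs(x-592)<130)&(abs(y-347)<60)
for lo,hi in((10,30),(225,262),(285,304),(315,345)):
    k=W[m&(z>lo)&(z<hi)]
    if len(k)>3:
        r=cv2.minAreaRect(k[:,:2].astype(np.float32));print(lo,len(k),np.array(r[0]),np.array(r[1]),r[2],'mean',k.mean(0),'zmax',k[:,2].max())
for n in('tab','mirror','stand','lens'):
    for cam in('top','wrist','side'):
        for d in robot.place_of(cam,n)[:2]: print(n,cam,round(d['score'],2),np.array(d['position']))
E
```

```text
16.125 [478.   88.6 233.4] 32.96851914101884
38 772 [465.3 170.4] [74.5 30.9] 22.5 mean [466.3 172.1  44.4] 44.291718065784536
55 938 [456.  192.6] [76.  20.8] 21.6 mean [456.9 192.   62. ] 62.19016812186366
55 947 [475.4 143.6] [74.9 20.4] 22.4 mean [476.4 143.8  62.1] 62.139037950582754
plate rim 465.65753173828125 167.6585235595703 99.96463012695312 4666
10 942 [592.6 346.2] [ 82.9 239.8] 80.04034423828125 mean [589.3 342.4  16. ] zmax 26.35720355851802
225 276 [592.4 342.8] [ 28.6 250.1] 79.94786071777344 mean [591.6 341.9 241.9] zmax 261.8863135414115
285 219 [593.3 344.5] [ 16.6 185.5] 80.11848449707031 mean [590.4 343.8 292.3] zmax 303.8390256702506
315 42 [592.3 344.6] [10.9 32.4] 78.99303436279297 mean [591.8 343.9 327.2] zmax 333.91425802417956
tab top 0.86 [594.8 347.5 311.2]
mirror top 0.94 [594.7 346.8 225.2]
mirror wrist 0.43 [476.7 140.8  43.5]
stand top 0.69 [593.2 349.    1.8]
stand wrist 0.89 [597.3 350.9   3.6]
stand wrist 0.3 [402.2 386.    5. ]
stand side 0.78 [591.3 350.6   0.2]
lens top 0.69 [696.8  52.8 227.4]
lens top 0.44 [ 505.9 -138.3    4.9]
lens side 0.36 [697.8  53.4 230.9]
```

Run:
```python
from h import *
go([555,345,410],down(np.radians(-10)))
```

```text
shift [0.8475, -1.0313, -0.9146] turn [-0.0, 0.0003, 0.2803] rows 6.0
```

>>> play_rows(steps=[0, 0, -0.3, 0, 0, 0.05, -0.3, 0, -0.1, -0.6, 0, 0, 0.1, -0.3, 0.1, -0.3, -0.9, 0, 0, 0.15, -0.3, 0.35, -0.5, -0.9, 0, 0, 0.2, -0.3, 0.6, -0.7, -0.9, 0, 0, 0.25, -0.3, 0.85, -0.98, -0.9, 0, 0, 0.28, -0.3, 0.85, -0.98, -0.9, 0, 0, 0.28, -0.3, 0.85, -0.98, -0.9, 0, 0, 0.28, -0.3])

```text
time: 17.77
eef_pos: [559.4, 336.7, 406.2]
eef_rot: [[0.985, -0.171, -0.002], [-0.171, -0.985, -0.001], [-0.001, 0.001, -1.0]]
ft_force: [0.1, -0.4, 0.4]
gripper_width: 32.7
grasp_force: 0.0
```

```bash
cat > u.py <<'E'
from h import *
c=snap('wrist','wt_%d.png'%(robot.state()['time']*100));W=cloud(c);x,y,z=[W[...,i] for i in range(3)]
print(robot.state()['time'],robot.state()['eef_pos'])
m=(abs(x-592)<140)&(abs(y-347)<60)
for lo,hi in((12,22),(230,262),(288,304),(322,340)):
    k=W[m&(z>lo)&(z<hi)]
    if len(k)>3:
        r=cv2.minAreaRect(k[:,:2].astype(np.float32));print(lo,len(k),np.array(r[0]),np.array(r[1]),r[2],'mean',k.mean(0),'zmax',k[:,2].max())
for n in('tab','mirror','stand','lens'):
    for d in robot.place_of('wrist',n)[:2]: print(n,round(d['score'],2),np.array(d['position']))
E
python3 u.py; ls pics/wt*
```

```text
17.825 [559.3 335.7 406.9]
12 3042 [594.1 351.8] [ 89.7 238.3] 80.41539764404297 mean [602.4 342.7  16.1] zmax 21.966444753841262
230 722 [594.4 347.4] [ 29.6 249.8] 80.09709167480469 mean [638.5 337.9 240.8] zmax 259.6284337523845
288 1914 [594.3 348.7] [ 15.9 184.8] 79.93619537353516 mean [603.9 346.6 293.2] zmax 301.60349338078316
322 395 [594.4 348.6] [10.3 34. ] 79.83232879638672 mean [595.2 348.1 329.3] zmax 332.3836411931111
tab 0.72 [592.2 350.6 314.3]
mirror 0.81 [593.9 349.3 228.2]
stand 0.55 [597.5 347.2   2.9]
lens 0.59 [699.6  57.6 231. ]
pics/wt_1777.png
```

Run:
```python
from h import *
go([594.4,348.6,370],down(np.radians(-10)))
```

```text
shift [0.1603, -0.1001, 0.1903] turn [-0.0001, -0.0003, -0.0005] rows 1.0
```

>>> play_rows(steps=[0.16, -0.1, 0, 0, 0, 0, -0.3, 0.16, -0.1, 0.15, 0, 0, 0, -0.3, 0.16, -0.1, 0.15, 0, 0, 0, -0.3, 0.16, -0.1, 0.15, 0, 0, 0, -0.3, 0.16, -0.1, 0.15, 0, 0, 0, -0.3])

```text
time: 18.65
eef_pos: [594.6, 349.6, 379.6]
eef_rot: [[0.985, -0.174, 0.003], [-0.174, -0.985, 0.001], [0.003, -0.002, -1.0]]
ft_force: [-0.0, -0.3, 0.0]
gripper_width: 33.1
grasp_force: 0.0
```

Run:
```python
from h import *
print(robot.state()['eef_pos'])
go([594.4,348.6,302],down(np.radians(-10)))
```

```text
[594.6 349.6 379.6]
shift [-0.001, 0.0057, 0.3881] turn [-0.0008, -0.0013, 0.0001] rows 2.0
```

>>> play_rows(steps=[0, 0.003, 0.1, 0, 0, 0, -0.3, 0, 0.003, 0.2, 0, 0, 0, -0.3, 0, 0.003, 0.3, 0, 0, 0, -0.3, 0, 0.003, 0.385, 0, 0, 0, -0.3, 0, 0.003, 0.385, 0, 0, 0, -0.3, 0, 0.003, 0.385, 0, 0, 0, -0.3])

```text
time: 19.4
eef_pos: [594.6, 349.2, 301.2]
eef_rot: [[0.985, -0.173, 0.001], [-0.173, -0.985, 0.0], [0.001, -0.001, -1.0]]
ft_force: [0.1, 0.0, 0.2]
gripper_width: 32.5
grasp_force: 0.0
```

>>> play_rows(steps=[0, 0, 0, 0, 0, 0, -1, 0, 0, 0, 0, 0, 0, -1, 0, 0, 0, 0, 0, 0, -1, 0, 0, 0, 0, 0, 0, -1, 0, 0, 0, 0, 0, 0, -1], squeeze=15)

```text
time: 20.02
eef_pos: [594.4, 348.8, 301.1]
eef_rot: [[0.985, -0.173, 0.001], [-0.173, -0.985, -0.0], [0.001, 0.0, -1.0]]
ft_force: [-1.3, -3.4, 3.4]
gripper_width: 9.8
grasp_force: 15.0
```

Run:
```python
from h import *
s=robot.state();p=np.array(s['eef_pos']);R0=np.array(s['eef_rot']);print(p,s['ft_force'])
xs=np.array([np.cos(np.radians(80)),np.sin(np.radians(80)),0])
piv=np.array([594.1,346.8,230]);
# pivot in line with grip: tool mid plane is tab mid, 2 mm behind the glass
piv=p+ -2*xs; piv[2]=230; print('pivot',piv)
ax=np.array([np.sin(np.radians(80)),-np.cos(np.radians(80)),0])
t=np.array([465.9,167.8,62]);d=t-piv;th=0.5*np.arctan2(-d[2],-d@xs);print('theta',th)
for f in np.arange(1,9)/8:
    Q=Ro.from_rotvec(ax*th*f).as_matrix()
    tp=piv+Q@(p-piv);sh=R0.T@(tp-p)/200;r=Ro.from_matrix(R0.T@Q@R0).as_rotvec()/2
    print([round(float(v),4) for v in [*sh,*r]])
```

```text
[594.4 348.8 301.1] [-1.3 -3.4  3.4]
pivot [594.1 346.9 230. ]
theta 0.3510802536027406
[-0.0, 0.0156, -0.0001, 0.0219, 0.0, 0.0]
[-0.0, 0.0312, 0.0005, 0.0439, 0.0, 0.0]
[-0.0, 0.0467, 0.0018, 0.0658, 0.0, 0.0]
[-0.0, 0.0622, 0.0037, 0.0878, 0.0, 0.0001]
[-0.0, 0.0776, 0.0064, 0.1097, 0.0, 0.0001]
[-0.0, 0.0928, 0.0097, 0.1317, 0.0, 0.0001]
[-0.0, 0.1079, 0.0136, 0.1536, 0.0, 0.0001]
[-0.0, 0.1228, 0.0183, 0.1755, 0.0001, 0.0001]
```

>>> play_rows(steps=[0, 0.0078, 0, 0.011, 0, 0, -1, 0, 0.0156, 0, 0.0219, 0, 0, -1, 0, 0.0234, 0.0002, 0.0329, 0, 0, -1, 0, 0.0312, 0.0005, 0.0439, 0, 0, -1, 0, 0.0467, 0.0018, 0.0658, 0, 0, -1, 0, 0.0622, 0.0037, 0.0878, 0, 0, -1, 0, 0.0622, 0.0037, 0.0878, 0, 0, -1, 0, 0.0622, 0.0037, 0.0878, 0, 0, -1])

```text
time: 21.02
eef_pos: [592.4, 336.7, 300.3]
eef_rot: [[0.985, -0.171, 0.031], [-0.174, -0.97, 0.172], [0.001, -0.175, -0.985]]
ft_force: [-1.0, -3.1, 5.7]
gripper_width: 10.1
grasp_force: 15.0
```

```bash
cat > v.py <<'E'
from h import *
s=robot.state();p=np.array(s['eef_pos']);R0=np.array(s['eef_rot']);print(s['time'],p,s['ft_force'],s['gripper_width'],s['joint_pos'])
ax=np.array([np.sin(np.radians(80)),-np.cos(np.radians(80)),0])
piv=np.array([594.1,346.85,230]);th=0.351
p0=np.array([594.4,348.8,301.1]);Q=Ro.from_rotvec(ax*th).as_matrix()
print('tilt now',Ro.from_matrix(R0@down(np.radians(-10)).T).as_rotvec()@ax)
print('target',piv+Q@(p0-piv));go(piv+Q@(p0-piv),Q@down(np.radians(-10)))
E
python3 v.py
```

```text
21.025 [592.4 336.7 300.3] [-1.  -3.1  5.7] 10.07169686060719 [0.3 0.2 1.5 0.2 1.4 2. ]
tilt now 0.17576849105953848
target [590.1 324.6 297.4]
shift [-0.0005, 0.063, 0.0032] turn [0.0876, -0.0004, 0.0002] rows 1.0
```

>>> play_rows(steps=[0, 0.0078, 0, 0.011, 0, 0, -1, 0, 0.0156, 0, 0.0219, 0, 0, -1, 0, 0.0312, 0.0005, 0.0439, 0, 0, -1, 0, 0.0467, 0.0018, 0.0658, 0, 0, -1, 0, 0.0625, 0.0035, 0.0876, 0, 0, -1, 0, 0.0625, 0.0035, 0.0876, 0, 0, -1, 0, 0.0625, 0.0035, 0.0876, 0, 0, -1, 0, 0.0625, 0.0035, 0.0876, 0, 0, -1])

```text
time: 22.02
eef_pos: [590.3, 324.8, 297.4]
eef_rot: [[0.985, -0.162, 0.061], [-0.173, -0.925, 0.338], [0.001, -0.344, -0.939]]
ft_force: [-1.7, -3.2, 6.2]
gripper_width: 10.0
grasp_force: 15.0
```

```bash
python3 v.py
python3 - <<'E'
from h import *
c=snap('top');W=cloud(c);x,y,z=[W[...,i] for i in range(3)]
xs=np.array([np.cos(np.radians(80)),np.sin(np.radians(80)),0]);ys=np.array([-xs[1],xs[0],0])
c=snap('wrist','end.png');W2=cloud(c)
for n,V in(('top',W),('wrist',W2)):
    L=V-np.array([594.1,346.85,230]);a=L@xs;b=L@ys;h=L[...,2]
    m=(abs(b)<95)&(a<20)&(a>-60)&(h>45)&(h<75);k=np.c_[a[m],b[m],h[m]]
    r=np.hypot(k[:,0],k[:,2]);print(n,m.sum(),k.mean(0) if m.any() else '',np.percentile(r,[5,50,95]) if m.any() else '')
snap('side','sideend.png')
for cam in('top','wrist','side'):
    for nm in('tab','tower_top'):
        for d in robot.place_of(cam,nm)[:1]: print(nm,cam,round(d['score'],2),np.array(d['position']))
E
python3 t.py
```

```text
22.025 [590.3 324.8 297.4] [-1.7 -3.2  6.2] 10.041918006705618 [0.2 0.1 1.6 0.3 1.3 1.9]
tilt now 0.3508352942569798
target [590.1 324.6 297.4]
shift [-0.0008, 0.0012, -0.0006] turn [0.0001, -0.0005, 0.0003] rows 1.0
top 17 [-19.1  84.6  57. ] [49.9 61.8 66.4]
wrist 3112 [-20.  -34.6  60.7] [61.4 63.2 71. ]
tower_top top 0.67 [465.3 169.6  64.7]
tab wrist 0.91 [589.2 316.9 310.4]
tower_top wrist 0.74 [465.4 165.9  62.2]
tab side 0.57 [586.  321.8 315.6]
tower_top side 0.59 [466.8 169.2  60.8]
22.525 [590.4 324.9 297.4] 9.840968003427504
20 150 [500.  181.5] [ 4.1 74.4] 21.3 mean [499.6 183.   27. ] 27.013686277809143
38 440 [491.4 178. ] [22.8 75.1] 22.0 mean [493.  178.1  44.3] 44.26903329560922
38 361 [442.5 158.4] [21.6 33.2] 22.3 mean [443.3 158.1  43.9] 44.02253945413148
55 909 [475.6 143.7] [78.1 21. ] 22.4 mean [477.8 144.7  62. ] 62.17892301407656
55 790 [456.3 192.6] [77.  20.8] 21.8 mean [457.9 193.   62.1] 62.277746917793216
plate rim 465.9998779296875 167.59852600097656 99.75994873046875 3939
```

View pics/end.png

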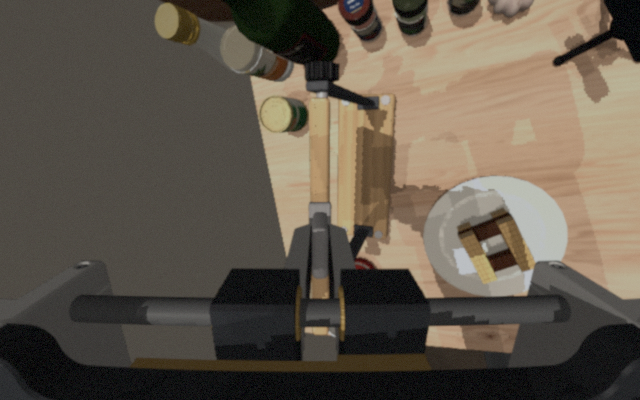

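The picture shows the tab (about 320, 215) held in the fingers with the mirror tilted, and the finished tower on the plate (about 495, 235).

```bash
python3 -c "
from h import *
print(robot.sign_off())"
```

```text
the job is handed in; nothing more can be done
None
```

The job is handed in, with no verdict shown yet: both pale wafers lie across the dark ones within about 1 mm of their marks, and the gripper holds the mirror by its tab at 0.351 rad tilt, the angle I worked out for the tower top to sit on the middle line.

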